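Travel check of a sprung mirror mount

TASK

Check the travel of the spring-backed mirror mount that lies face up on the bench: push the brass rider on the scale rod all the way down to its stop, then press the raised pad on the plate's sprung corner until the pointer has lifted the rider's blade level with the set index on the scale, without going past it, and let go so that the plate springs back to rest and the rider stays behind at the index as the record. It is all done by touch: pick nothing up, let only the pointer raise the rider, and do not touch the mirror, shift the set index or disturb the things standing round the mount.

Things in the scene. Friction and masses are not known exactly. Their poses are not given: they have to be found in the camera images.
- mount: The mount's grey cast base, fixed to the bench, 12 mm thick: a 128 mm square set corner-on with a 56 mm wide tongue out to y = 205 mm. Origin: its underside, below the mirror's centre; z up. Its -x looks roughly to the robot; the sprung corner lies at -y (robot's right), the scale at +y (robot's left). Pivot line of the plate: this x axis, 46 mm above the bench, on two steel balls.
- tilt_plate (a joint): Tilt of the aluminium plate (120 mm square, corner-on, top 54 mm above the bench), rad: 0 at rest, up to 0.26. The pad sinks 64 mm x sin(tilt), the pointer tip rises 153 mm x sin(tilt). Force at the pad: about 4 N to start, 10 N at the end, 2 N more while lifting the rider. Springs back to 0 when let go.
- scale_zero (a point): Zero line (the lowest) of the white upright scale, 54.3 mm above the bench, in the middle of the scale's width. Scale 44 mm wide, top 116 mm above the bench, face to the mount's -x, a line every 5 mm, every second one longer. The rider's steel guide rod, 6 mm thick, stands beside it at x = 0, y = 180 mm in the mount's frame; its top is 119 mm above the bench.
- corner_pad: The press pad: a dark steel round boss, 26 mm in diameter and 10 mm high, on the plate over the coil spring, 64 mm from the pivot line on the -y side. Origin: centre of its underside (on the plate's top face). The pad tilts with the plate.
- pad_top (a point): Centre of the pad's flat top, where to press down; at rest 64 mm above the bench.
- mirror: The round mirror, 54 mm in diameter, in a black ring (62 mm outside, 6 mm high) at the middle of the plate. Origin: centre of its underside. Not to be touched.
- pointer_tip (a point): Top of the pointer's ball tip (ball 6 mm in diameter), 153 mm from the pivot line. It passes below the rider's blade and pushes it up; with plate and rider both at 0 there is 0.3 mm between them.
- rider (a joint): Height of the brass rider above its lowest position, m: 0 fully down on the brass stop collar, up to 0.050. Held anywhere by friction of about 0.8 N; pushed up by the pointer, left behind when the pointer falls. It starts above the set index. At rider = 0 the blade stands at the scale's zero line.
- rider_blade (a point): End of the rider's blade, on its middle height: a brass bar 3 mm wide and 4 mm high that reaches from the guide rod across the scale face, about level. This is the reading edge: 54.3 mm above the bench when the rider is fully down.
- thumb_tab: The rider's brass collar (16 mm in diameter) on the guide rod with its round thumb tab. Origin: on the rod's axis, at the height of the blade's middle; z up.
- tab_top (a point): Centre of the top of the rider's round thumb tab, 26 mm in diameter, 4 mm thick, 34 mm beyond the guide rod (at x = 0, y = 214 mm in the mount's frame); 63.3 mm above the bench when the rider is fully down. Push down here.
- set_index (a joint): Height of the set index above the scale's zero line, m, on the same zero as joint rider: blade and index are level when both joint values are equal. Held by friction; to be left as it stands (15 to 30 mm).
- index_tip (a point): Point of the set index: the tip of the dark steel clip (10 mm high, with a small steel thumbscrew) on the edge of the scale nearest the mirror. The point looks to +y and its height is the target height of the blade.
- mounted_sample_3: Loose green moulded sample disc, 32 mm in diameter, 21 mm high, in front of the mount. Origin: centre of underside. To be left alone.
- mounted_sample_1: Loose brown moulded sample disc, 30 mm in diameter, 19 mm high, behind the press pad. Origin: centre of underside. To be left alone.
- hex_key: Loose black hex key, 72 mm long, in front of the scale. Origin: centre of underside. To be left alone.
- tweezers: Loose steel tweezers, 128 mm long, 9 mm high, to the robot's right of the mount. Origin: centre of underside. To be left alone.
- loupe: Loose black eye loupe, 37 mm in diameter, 33 mm high, behind the scale. Origin: centre of underside. To be left alone.
- dropper_bottle_1: Loose brown dropper bottle, 37 mm in diameter, 94 mm high, behind the mount. Origin: centre of underside. To be left alone.
- objective_can: Loose black and white screw-top can, 44 mm in diameter, 63 mm high, in front of the press pad. Origin: centre of underside. To be left alone.

How it is judged:
On the way, in this order (a step that is already met when the one before it is completed fails the run):
1. the rider is pushed fully down to its stop (within 2 mm), the plate at rest (value of joint rider below 0.002 m and value of joint tilt_plate below 0.02 rad), for 0.1 s.
2. with a finger on the press pad, the pointer has lifted the rider's blade to within 3 mm of the height of the set index (z of rider_blade in the frame of index_tip between -0.003 and 0.003 m and contact force between the fingers and corner_pad above 1 N and z of pointer_tip in the frame of rider_blade above -0.005 m), for 0.05 s.
At the end, for the whole second after the job is handed in: The plate is back at rest (tilt under 0.015 rad) and the rider's blade stays within 3 mm above or below the height of the set index, which has not been shifted by 2 mm (z of rider_blade in the frame of index_tip between -0.003 and 0.003 m and value of joint tilt_plate below 0.015 rad and linear speed of corner_pad below 0.01 m/s and distance of index_tip from where it was at the start of the episode below 0.002 m); the robot touches nothing.
It fails at once if the mirror is touched (contact force between any of the arm, the fingers and mirror above 0.2 N).
It fails at once if the pointer carries the rider's blade more than 5 mm above the set index (z of rider_blade in the frame of index_tip above 0.005 m and z of pointer_tip in the frame of rider_blade above -0.005 m).
It fails at once if the rider is lifted by the fingers (value of joint rider above 0.006 m and velocity of joint rider above 0.01 m/s and contact force between the fingers and thumb_tab above 0.3 N).
It fails at once if the set index is shifted by more than 2 mm (distance of index_tip from where it was at the start of the episode above 0.002 m).
It fails at once if one of the loose things round the mount is moved by more than 15 mm or lifted (distance of any of mounted_sample_3, mounted_sample_1, hex_key, tweezers, loupe, dropper_bottle_1, objective_can from where it was at the start of the episode above 0.015 m).
It also fails if it takes over 48 s, if anything falls off the work surface, if the arm or the gripper's body presses on something with over 40 N, if the wrist force passes 120 N, or if a joint passes its speed limit or range.

ROBOT

A 7-joint arm with a two-finger parallel gripper is mounted at the origin on a cart in front of the work surface, level with it; the furniture and walls round the work are solid. World frame = base frame: x ahead of the robot, y to its left, z up, the work surface at z = 0. Lengths are in m, angles in rad, forces in N, time in s.
With the tool pointing down it reaches from about 0.4 to 0.875 m from the base axis. Payload 19.3 kg.
Tool frame: the origin (TCP) lies on the centre line of the jaws, within the pads' length; the fingertips stand 17 mm ahead of it and the grasp point (between the pads) lies 2 mm behind it; z points along the fingers, y is the line along which they close (so a half turn about z gives the same grasp; the last joint's range is limited). The gripper opens to 85 mm and grips with 20 to 120 N. Pads are 22 mm wide; open, the fingers measure 114 mm over their backs; the gripper's body (76 mm by 85 mm) begins 54 mm behind the grasp point. The pads swing forward as they close: fully open they stand 13 mm farther back than shut.
Start: joints at [-1.28, 0.521, -0.036, 1.599, 0.021, 1.021, -0.113], TCP at [0.221, 0.585, 0.211] pointing down, gripper open.
Joint ranges: [-2.91, 2.91], [-0.3, 2.13], [-1.5, 1.42], [0.17, 2.43], [-1.26, 4.41], [0.16, 1.93], [-2.52, 2.52]. Speed limits (rad/s): [1.89, 1.89, 2.39, 2.39, 3.01, 3.01, 3.01].

INTERFACE

Orientations are given as a rotation vector (axis times angle).
In Python, from workcell import manip gives the robot as it stands. The module is installed in compiled form; this text tells all that it offers.
- The arm moves only by the shell command python3 -m creep 'ROWS' [FORCE]. ROWS is a JSON object of lists of equal length, an entry for each row: "linear": the shift along the tool's x, y, z in m, a list of three; "rotation": the turn, a rotation vector about the tool's x, y, z in degrees, a list of three; "hand": the finger opening in m, from 0 to 0.0854. A call has 1 to 12 rows; each row is the pose to reach, as a shift and turn from the pose commanded when the call began, along the tool's axes at that moment; what a row does not reach only later rows make up. A row lasts 1/12 s, in which the tool goes at most 41.7 mm and 7.16 degrees, less where a joint would pass 70% of its speed; a pose out of reach is approached as far as the arm can. A call with a gripper value outside its range is refused whole. The fingers move at their own pace and stop on an object; FORCE is the grip in N (left out, the last holds). Time passes only in rows, so rows that repeat a pose let the fingers close. It gives the time, the measured TCP pose, the force, the opening and the grip force at its end, in the units of the state.
- manip.read_state(): the state, without advancing time (a new reading comes with each control period).
- manip.get_image(name): name is "side" or "top"; returns the picture (384x512x3 uint8, red, green, blue); there is no depth.
- manip.calibration(name): a dict with "fx", "fy", "cx", "cy" (pixels), "world_to_cam" (4x4, takes a point from world to camera coordinates). Camera axes: x right, y down, z forward; pixel columns grow to the right and rows downward; lengths in m; the calibration is good to about 2 mm. A picture is of the moment at which its call begins. calibration takes no time and is no camera call.
- manip.close_job(): hands the job in; it is judged then, once.
Trained networks look in the newest picture that a camera, given by its name, has taken for a name from the list of things; names that differ only in an ending like _2 or _b are one class to them, and where a whole thing is asked for, a point or a joint stands for the part that bears it (a point fixed in the world has none). Each returns a list of dicts, best first, with "confidence" (0 to 1); they miss things now and then, are a little off and sometimes report something else, mostly with a low value. They report only what shows in the picture. A call takes as long as a camera call.
- manip.trace(thing, camera): "region" (384x512 bool, what is visible of it) and "pixel" ([column, row] in pixels, amid what is visible of it).
- manip.tip_of(thing, camera): "pixel" ([column, row] in pixels: a listed point, or the origin of a listed thing).
The state is a dict: "t": time; "joint_pos": joint angles; "qvel": joint speeds; "effort": joint torques, N m; "tool_pos": TCP position; "tool_rot": TCP orientation; "force": force on the tool from outside, world axes, zero at the start; "ft_torque": the same for the moment, N m; "width": finger opening in m; "grip_force": force on a finger pad.
Only numpy, scipy, OpenCV 4.12 (cv2) and the standard library are available. Lean on these libraries where they do the work, as an engineer would, in place of code of your own. Each camera call takes 0.05 s, during which the arm holds its last target. There are 200 camera calls.

## Working session

There is one attempt and no reset: what is moved stays moved. The work goes in short steps, Python scripts to look and compute and a shell command to move; the robot and the scene stay as the last step left them, time stands still between calls to the robot, and variables do not carry over. Pictures are saved under pics/ and viewed, at most 10 in all, crops included, and the job is handed in when it is done.

```bash
mkdir -p pics; cat > h.py <<'E'
from workcell import manip
import numpy as np, cv2
from scipy.spatial.transform import Rotation as R
def ray(cam,px):
    c=manip.calibration(cam);T=np.array(c["world_to_cam"]);Rm=T[:3,:3];o=-Rm.T@T[:3,3]
    d=Rm.T@np.array([(px[0]-c["cx"])/c["fx"],(px[1]-c["cy"])/c["fy"],1]);return o,d/np.linalg.norm(d)
def atz(cam,px,z):
    o,d=ray(cam,px);return o+d*(z-o[2])/d[2]
def proj(cam,p):
    c=manip.calibration(cam);T=np.array(c["world_to_cam"]);q=T[:3,:3]@np.asarray(p)+T[:3,3]
    return np.array([c["fx"]*q[0]/q[2]+c["cx"],c["fy"]*q[1]/q[2]+c["cy"]])
def tri(p1,p2):
    o1,d1=ray("side",p1);o2,d2=ray("top",p2)
    s=np.linalg.lstsq(np.c_[d1,-d2],o2-o1,rcond=None)[0]
    a,b=o1+s[0]*d1,o2+s[1]*d2;return (a+b)/2,np.linalg.norm(a-b)
E
python3 - <<'E'
from h import *
np.set_printoptions(precision=4,suppress=True)
for c in("side","top"):
    cv2.imwrite(f"pics/{c}0.png",manip.get_image(c)[:,:,::-1])
    o,_=ray(c,(256,192));print(c,o)
s=manip.read_state();print(s["t"],s["tool_pos"],s["tool_rot"],s["force"],s["width"])
for n in["mount","pad_top","mirror","scale_zero","tab_top","rider_blade","index_tip","pointer_tip","thumb_tab"]:
    P={}
    for c in("side","top"):
        r=manip.tip_of(n,c)
        if r:P[c]=r[0]["pixel"];print(n,c,np.round(r[0]["pixel"],1),round(r[0]["confidence"],2))
    if len(P)==2:print("   ",*tri(P["side"],P["top"]))
E
```

```text
side [0.4047 0.921  0.6725]
top [0.3584 0.081  0.8947]
0.1 [0.2205 0.5845 0.2101] [-0.5637 -3.0905  0.0015] [-0.7113  0.1933 -0.1636] 0.08573496145997851
mount side [239.3 204.1] 0.93
mount top [284.9 209.2] 0.55
    [ 0.5147  0.0244 -0.0182] 0.009306220902554186
pad_top side [251.9 171.6] 0.37
pad_top top [310.1 211.6] 0.51
    [ 0.4904 -0.0239  0.0613] 0.005191200969482947
mirror top [280.5 203.6] 0.73
scale_zero side [222.1 216.2] 0.73
scale_zero top [217.  180.3] 0.96
    [0.5486 0.1761 0.0622] 0.013806064419586683
tab_top top [180.  175.9] 0.47
rider_blade side [250.1 246.5] 0.69
rider_blade top [213.  182.6] 0.5
    [0.5178 0.1959 0.0008] 0.09166349776024671
index_tip top [218.8 185.4] 0.41
pointer_tip top [213.1 190.2] 0.88
thumb_tab top [197.  181.8] 0.74
```

View pics/side0.png

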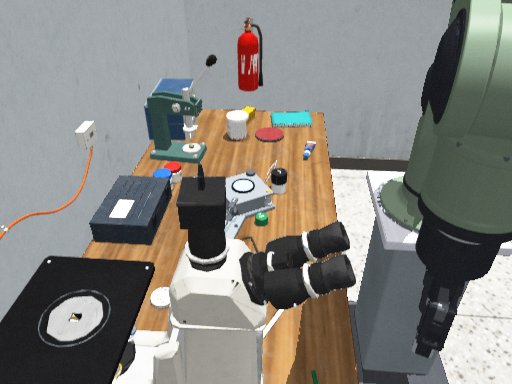

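View pics/top0.png

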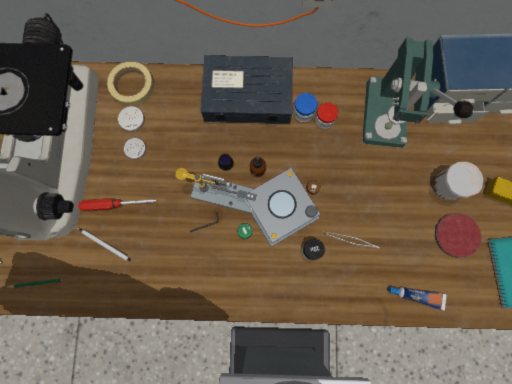

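```bash
python3 - <<'E'
import cv2,numpy as np
a=cv2.imread("pics/top0.png")[160:260,170:330];b=cv2.imread("pics/side0.png")[160:250,190:300]
a=cv2.resize(a,(800,500),interpolation=cv2.INTER_CUBIC);cv2.imwrite("pics/topc.png",a)
b=cv2.resize(b,(660,540),interpolation=cv2.INTER_CUBIC);cv2.imwrite("pics/sidec.png",b)
from h import *
for c in("side","top"):
    k=manip.calibration(c);print(k["fx"],k["cx"],k["cy"]);print(np.round(k["world_to_cam"],3))
E
```

```text
407.3790180655223 250.54131660846218 186.99909311789847
[[-0.996 -0.088 -0.006  0.488]
 [-0.046  0.571 -0.819  0.043]
 [ 0.075 -0.816 -0.573  1.106]
 [ 0.     0.     0.     1.   ]]
397.9776264848041 257.4010715554238 193.62092417872503
[[ 0.027 -1.    -0.003  0.074]
 [-0.979 -0.026 -0.201  0.533]
 [ 0.2    0.009 -0.98   0.804]
 [ 0.     0.     0.     1.   ]]
```

View pics/topc.png

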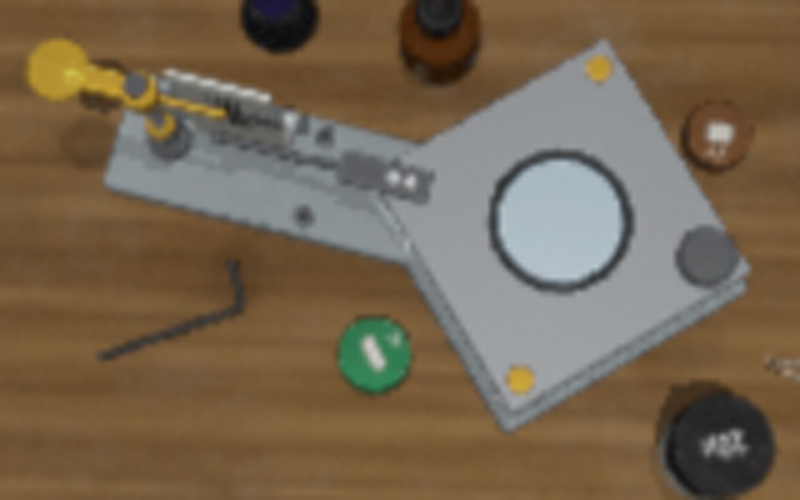

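View pics/sidec.png

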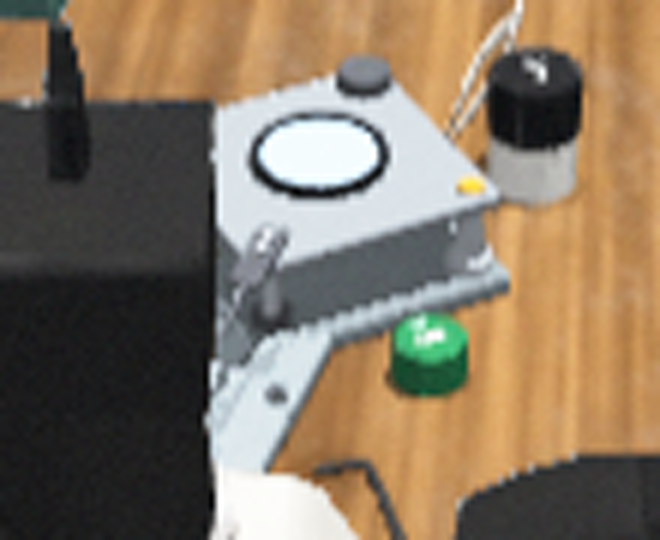

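```bash
python3 - <<'E'
from h import *
np.set_printoptions(precision=4,suppress=True)
I=np.stack([manip.get_image("top").astype(float) for _ in range(6)])
print("noise",I[:,160:260,170:330].std(0).mean());np.save("avg0.npy",I.mean(0))
manip.get_image("side")
for n,c,z in[("mirror","top",.06),("corner_pad","top",.064),("pad_top","top",.064),("mirror","side",.06),("corner_pad","side",.0615),("thumb_tab","top",0.09),("rider","top",.09),("set_index","top",.075),("index_tip","top",.075)]:
    for r in manip.trace(n,c)[:2]:
        m=r["region"];ys,xs=np.nonzero(m)
        print(n,c,round(r["confidence"],2),r["pixel"],"cen",xs.mean(),ys.mean(),m.sum(),xs.min(),xs.max(),ys.min(),ys.max(),atz(c,(xs.mean(),ys.mean()),z))
a=I.mean(0)[168:208,172:232,::-1]
cv2.imwrite("pics/sc.png",cv2.resize(np.clip(a*1.3,0,255).astype(np.uint8),(780,520),interpolation=cv2.INTER_NEAREST))
E
```

```text
noise 0.6757874617426807
mirror top 0.75 [281.5, 203.2] cen 281.69617706237426 203.8470824949698 497 269 294 192 215 [0.5083 0.0362 0.06  ]
mirror top 0.44 [313.0, 251.0] cen 313.25 249.3111111111111 360 303 323 239 259 [ 0.4141 -0.0308  0.06  ]
corner_pad top 0.64 [312.6, 212.4] cen 310.2992125984252 210.9448818897638 127 304 316 205 217 [ 0.494  -0.0241  0.064 ]
corner_pad top 0.5 [281.4, 207.3] cen 280.53036700227347 204.18415069827867 3079 213 318 170 240 [0.5068 0.0389 0.064 ]
pad_top top 0.45 [308.0, 209.9] cen 311.0 210.84745762711864 118 305 317 205 216 [ 0.4943 -0.0256  0.064 ]
mirror side 0.63 [241.6, 185.1] cen 243.59863945578232 184.58503401360545 147 235 252 180 189 [0.5045 0.0395 0.06  ]
mirror side 0.62 [241.4, 198.1] cen 245.07456790123456 199.33876543209877 2025 225 273 169 237 [0.4941 0.1042 0.06  ]
corner_pad side 0.44 [248.3, 173.6] cen 250.29787234042553 171.93617021276594 47 247 254 169 175 [ 0.492  -0.0209  0.0615]
thumb_tab top 0.65 [184.1, 175.2] cen 185.80769230769232 174.84134615384616 208 175 201 168 181 [0.5591 0.2386 0.09  ]
thumb_tab top 0.6 [243.1, 232.1] cen 244.36470588235295 230.8470588235294 170 238 251 224 238 [0.4454 0.1126 0.09  ]
rider top 0.76 [183.7, 177.1] cen 187.1627906976744 175.2829457364341 258 175 210 167 182 [0.5582 0.2357 0.09  ]
rider top 0.71 [270.1, 201.3] cen 260.39203058965586 201.59931575769772 4969 175 318 168 246 [0.5065 0.0817 0.09  ]
```

View pics/sc.png

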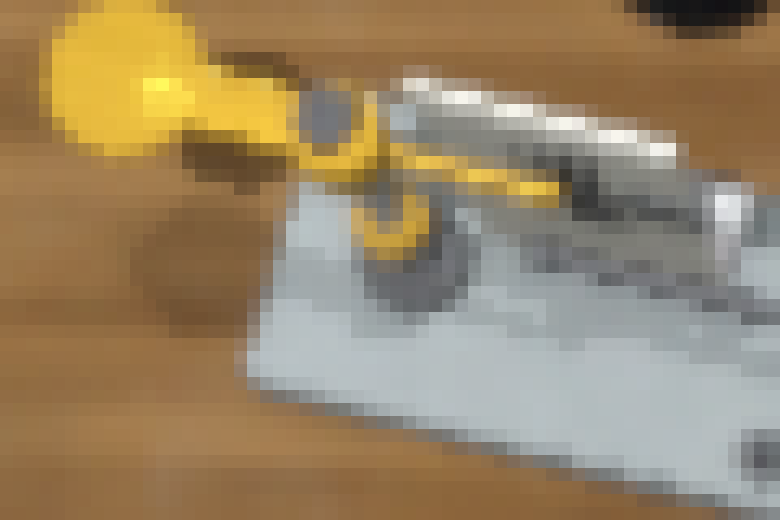

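```bash
python3 - <<'E'
from h import *
np.set_printoptions(precision=4,suppress=True)
q=lambda x,y:(172+x/13-.5,168+y/13-.5)
rod=atz("top",q(325,115),.119);s1=atz("top",q(403,83),.116);s2=atz("top",q(677,152),.116)
print("rod",rod,"scale",s1,s2,np.linalg.norm(s1-s2))
col=atz("top",q(412,305),.012)
mir=atz("top",(281.9,203.9),.06);pad=atz("top",(311.3,211.1),.064)
print(mir,pad,"d pad-mir",np.linalg.norm((pad-mir)[:2]),"rod-mir",np.linalg.norm((rod-mir)[:2]))
for a,b in((pad,rod),(mir,rod),(s2,s1),(pad,mir)):
    d=b-a;print(np.degrees(np.arctan2(-d[0],d[1])))   # yaw: mount y axis = (-sin,cos)
# tongue end corners z=.012, y=205, x=+-28
for p in((250,380),(300,185)):print(atz("top",q(*p),.012))
d=(rod-pad)[:2];L=np.linalg.norm(d);print("L",L,"exp 244")
E
```

```text
rod [0.5493 0.2113 0.119 ] scale [0.5555 0.1999 0.116 ] [0.5456 0.1569 0.116 ] 0.044159411882279474
[0.5082 0.0358 0.06  ] [ 0.4937 -0.0262  0.064 ] d pad-mir 0.06370551061955794 rod-mir 0.18020543247373025
-13.165924885361271
-13.168332717016193
-12.943670192682228
-13.159113789407813
[0.5279 0.2395 0.012 ]
[0.5629 0.2329 0.012 ]
L 0.2439109424840331 exp 244
```

```bash
python3 - <<'E'
from h import *
np.set_printoptions(precision=4,suppress=True)
# eyepiece front knob: top (52,206), side (345,236) / (345,272)
for s in((345,236),(345,272),(205,200)):
  for t in((52,206),(92,205)): print(s,t,*tri(s,t))
o=np.array([.5082,.0358,0]);X=np.array([.9737,-.2277,0]);Y=np.array([.2277,.9737,0])
m=lambda x,y,z:o+x*X+y*Y+np.array([0,0,z])
a=np.load("avg0.npy");hsv=cv2.cvtColor(a.astype(np.uint8),cv2.COLOR_RGB2HSV)
M=((hsv[...,1]>150)&(hsv[...,0]>15)&(hsv[...,0]<32)&(hsv[...,2]>120))
ys,xs=np.nonzero(M[160:190,170:189]);print("tab",xs.mean()+170,ys.mean()+160,xs.min()+170,xs.max()+170,ys.min()+160,ys.max()+160)
for z in(63.3,80,90,100,113): print(z,proj("top",m(0,.214,z/1e3)))
print("tab world",m(0,.214,0))
E
```

```text
(345, 236) (52, 206) [0.3821 0.4338 0.2636] 0.15613055131831757
(345, 236) (92, 205) [0.3821 0.3877 0.2284] 0.1752171782759061
(345, 272) (52, 206) [0.3845 0.4611 0.2177] 0.16709580358801984
(345, 272) (92, 205) [0.3846 0.414  0.1756] 0.1888204297521036
(205, 200) (52, 206) [0.49   0.4135 0.2821] 0.06839110975065099
(205, 200) (92, 205) [0.5001 0.3661 0.2461] 0.07032382668897752
tab 181.34722222222223 173.41666666666666 175 188 167 180
63.3 [185.4007 178.8113]
80 [183.9697 176.9341]
90 [183.0858 175.7745]
100 [182.1808 174.5873]
113 [180.9714 173.0008]
tab world [0.5569 0.2442 0.    ]
```

```bash
python3 -m creep '{"linear":[[-0.008,-0.032,0],[-0.016,-0.064,0],[-0.024,-0.096,0],[-0.032,-0.128,0],[-0.0395,-0.1615,0],[-0.065,-0.178,0],[-0.09,-0.195,0],[-0.115,-0.211,0],[-0.14,-0.228,0],[-0.165,-0.245,0],[-0.183,-0.257,0],[-0.183,-0.257,0]],"rotation":[[0,0,-2],[0,0,-4],[0,0,-6],[0,0,-7.5],[0,0,-7.5],[0,0,-7.5],[0,0,-7.5],[0,0,-7.5],[0,0,-7.5],[0,0,-7.5],[0,0,-7.5],[0,0,-7.5]],"hand":[0.06,0.03,0,0,0,0,0,0,0,0,0,0]}' 20
cat > st.py <<'E'
from h import *
np.set_printoptions(precision=4,suppress=True)
s=manip.read_state();p=np.array(s["tool_pos"]);r=R.from_rotvec(s["tool_rot"]);M=r.as_matrix()
o=np.array([.5082,.0358,0]);d=p-o
print("t",round(s["t"],2),"tcp",p,"mount x,y",d@[.9737,-.2277,0],d@[.2277,.9737,0],"F",np.array(s["force"]),"w",round(s["width"],4));print(M)
E
python3 st.py
```

```text
t: 2.8
tool_pos: [0.3033, 0.2764, 0.2108]
tool_rot: [0.368, 3.119, -0.001]
force: [0.1, -0.0, 0.6]
width: 0.0002
grip_force: 0.0
t 2.8 tcp [0.3033 0.2764 0.2108] mount x,y -0.2543243897918946 0.18761293430552234 F [ 0.1475 -0.0456  0.5579] w 0.0002
[[-0.9726  0.2325  0.0008]
 [ 0.2325  0.9726 -0.0005]
 [-0.0009 -0.0003 -1.    ]]
```

```bash
python3 -m creep '{"linear":[[-0.032,0.005,0],[-0.064,0.01,0],[-0.096,0.015,0],[-0.128,0.02,0],[-0.16,0.025,0],[-0.192,0.03,0],[-0.224,0.031,0],[-0.254,0.031,0.01],[-0.254,0.031,0.03],[-0.254,0.031,0.05],[-0.254,0.031,0.06],[-0.254,0.031,0.06]],"rotation":[[0,0,0],[0,0,0],[0,0,0],[0,0,0],[0,0,0],[0,0,0],[0,0,0],[0,0,0],[0,0,0],[0,0,0],[0,0,0],[0,0,0]],"hand":[0,0,0,0,0,0,0,0,0,0,0,0]}'
python3 st.py
python3 - <<'E'
from h import *
cv2.imwrite("pics/t1.png",cv2.resize(manip.get_image("top")[140:240,150:310,::-1],(800,500)))
E
```

```text
t: 3.8
tool_pos: [0.5543, 0.2519, 0.1485]
tool_rot: [-0.359, -3.118, 0.003]
force: [0.4, 0.3, 0.4]
width: 0.0
grip_force: 0.0
t 3.8 tcp [0.5543 0.2519 0.1485] mount x,y -0.00435895601689807 0.22091184681626347 F [0.3885 0.3355 0.4233] w 0.0
[[-0.9738  0.2274 -0.0031]
 [ 0.2275  0.9738 -0.0016]
 [ 0.0027 -0.0022 -1.    ]]
```

View pics/t1.png

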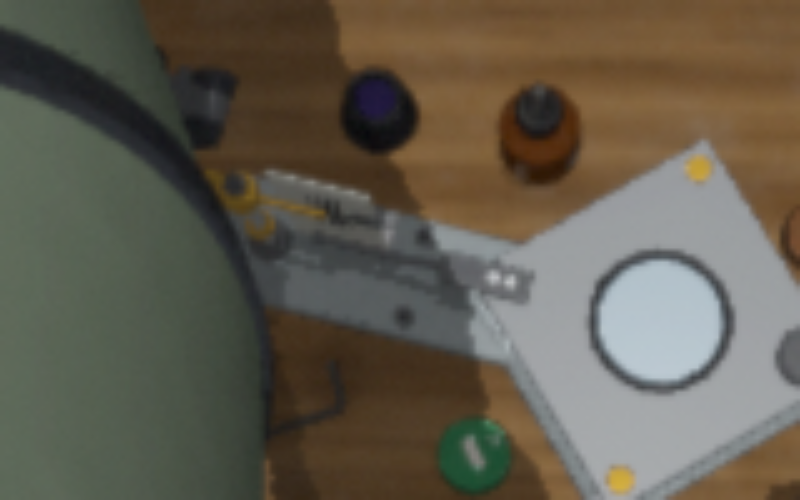

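```bash
python3 -m creep '{"linear":[[-0.004,-0.004,0.006],[-0.004,-0.004,0.012],[-0.004,-0.004,0.018],[-0.004,-0.004,0.024],[-0.004,-0.004,0.030],[-0.004,-0.004,0.036],[-0.004,-0.004,0.042],[-0.004,-0.004,0.048],[-0.004,-0.004,0.054],[-0.004,-0.004,0.058],[-0.004,-0.004,0.060],[-0.004,-0.004,0.062]],"rotation":[[0,0,0],[0,0,0],[0,0,0],[0,0,0],[0,0,0],[0,0,0],[0,0,0],[0,0,0],[0,0,0],[0,0,0],[0,0,0],[0,0,0]],"hand":[0,0,0,0,0,0,0,0,0,0,0,0]}'
python3 -m creep '{"linear":[[0,0,0.002],[0,0,0.003],[0,0,0.003]],"rotation":[[0,0,0],[0,0,0],[0,0,0]],"hand":[0,0,0]}'
```

```text
t: 4.85
tool_pos: [0.5585, 0.2471, 0.0884]
tool_rot: [-0.36, -3.121, 0.0]
force: [-1.0, -0.2, 1.3]
width: -0.0002
grip_force: 0.4
t: 5.1
tool_pos: [0.5585, 0.2472, 0.0855]
tool_rot: [0.36, 3.121, 0.0]
force: [0.5, 0.0, 0.5]
width: 0.0003
grip_force: 0.0
```

```bash
python3 -m creep '{"linear":[[0,0,0.001],[0,0,0.002],[0,0,0.003],[0,0,0.004],[0,0,0.004]],"rotation":[[0,0,0],[0,0,0],[0,0,0],[0,0,0],[0,0,0]],"hand":[0,0,0,0,0]}'
python3 -m creep '{"linear":[[0,0,0.0007],[0,0,0.0014],[0,0,0.0014]],"rotation":[[0,0,0],[0,0,0],[0,0,0]],"hand":[0,0,0]}'
python3 -m creep '{"linear":[[0,0,0.0007],[0,0,0.0007]],"rotation":[[0,0,0],[0,0,0]],"hand":[0,0]}'
```

```text
t: 5.52
tool_pos: [0.5585, 0.2472, 0.0814]
tool_rot: [-0.36, -3.121, 0.0]
force: [0.4, 0.2, 0.5]
width: 0.0004
grip_force: 0.0
t: 5.77
tool_pos: [0.5585, 0.2472, 0.0801]
tool_rot: [-0.36, -3.121, 0.0]
force: [-0.2, -0.5, -0.2]
width: -0.0004
grip_force: 0.0
t: 5.93
tool_pos: [0.5585, 0.2472, 0.0794]
tool_rot: [0.36, 3.121, -0.0]
force: [-0.7, -0.1, 0.3]
width: -0.0002
grip_force: 0.0
```

```bash
python3 -m creep '{"linear":[[0,0,0.001],[0,0,0.001]],"rotation":[[0,0,0],[0,0,0]],"hand":[0,0]}'
python3 -m creep '{"linear":[[0,0,0.001],[0,0,0.001]],"rotation":[[0,0,0],[0,0,0]],"hand":[0,0]}'
python3 - <<'E'
from h import *
cv2.imwrite("pics/t2.png",cv2.resize(manip.get_image("top")[165:205,180:240,::-1],(780,520),interpolation=cv2.INTER_CUBIC))
E
```

```text
t: 6.1
tool_pos: [0.5585, 0.2471, 0.0783]
tool_rot: [-0.36, -3.121, 0.0]
force: [-0.2, 0.3, 0.3]
width: 0.0002
grip_force: 0.0
t: 6.27
tool_pos: [0.5585, 0.2472, 0.0774]
tool_rot: [-0.36, -3.121, 0.0]
force: [-0.1, -0.2, 0.1]
width: 0.0
grip_force: 0.0
```

View pics/t2.png

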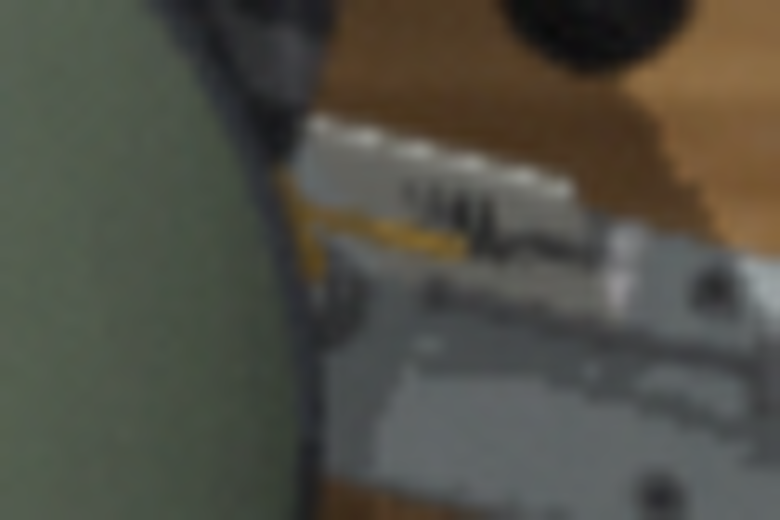

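```bash
for i in 1; do python3 -m creep '{"linear":[[0,0,0.001],[0,0,0.002],[0,0,0.002]],"rotation":[[0,0,0],[0,0,0],[0,0,0]],"hand":[0,0,0]}'; done
python3 - <<'E'
from h import *
np.set_printoptions(precision=3,suppress=True)
I=np.mean([manip.get_image("top").astype(float) for _ in range(4)],0);np.save("avg1.npy",I);I0=np.load("avg0.npy")
for A in(I0,I):
    Yl=(A[...,0]-A[...,2])/(A.sum(2)/3)   # yellowness
    out=[]
    for c in range(205,220):
        w=np.clip(Yl[176:190,c]-.35,0,None);out.append((c,round((w*np.arange(176,190)).sum()/max(w.sum(),1e-6),2),round(w.sum(),2)))
    print(out)
o=np.array([.5082,.0358,0]);m=lambda x,y,z:o+x*np.array([.9737,-.2277,0])+y*np.array([.2277,.9737,0])+np.array([0,0,z])
for x in(0,.003,.005):
  for r in(0,.01,.02,.03,.04,.05):
    a,b=proj("top",m(x,.145,.0543+r+.002)),proj("top",m(x,.17,.0543+r+.002))
    print(x,r,"row at col 210:",a[1]+(210-a[0])*(b[1]-a[1])/(b[0]-a[0]))
E
```

```text
t: 6.57
tool_pos: [0.5584, 0.2471, 0.0753]
tool_rot: [-0.36, -3.121, 0.0]
force: [-0.2, 0.4, -1.3]
width: -0.0
grip_force: 0.0
[(205, np.float64(180.25), np.float64(0.77)), (206, np.float64(180.47), np.float64(0.9)), (207, np.float64(180.62), np.float64(0.86)), (208, np.float64(181.03), np.float64(0.87)), (209, np.float64(181.39), np.float64(0.87)), (210, np.float64(181.49), np.float64(0.96)), (211, np.float64(181.59), np.float64(0.92)), (212, np.float64(181.97), np.float64(0.94)), (213, np.float64(182.21), np.float64(1.21)), (214, np.float64(182.31), np.float64(1.2)), (215, np.float64(182.0), np.float64(0.3)), (216, np.float64(176.0), np.float64(0.0)), (217, np.float64(176.0), np.float64(0.19)), (218, np.float64(176.0), np.float64(0.36)), (219, np.float64(176.0), np.float64(0.43))]
[(205, np.float64(181.76), np.float64(0.28)), (206, np.float64(181.93), np.float64(0.3)), (207, np.float64(182.0), np.float64(0.3)), (208, np.float64(182.34), np.float64(0.49)), (209, np.float64(182.57), np.float64(0.51)), (210, np.float64(182.74), np.float64(0.58)), (211, np.float64(183.07), np.float64(0
[... 452 characters left out ...]
w at col 210: 183.9631339212262
0 0.03 row at col 210: 183.03529331350381
0 0.04 row at col 210: 182.08513557428938
0 0.05 row at col 210: 181.11184571921234
0.003 0 row at col 210: 184.34617533031712
0.003 0.01 row at col 210: 183.4449852772887
0.003 0.02 row at col 210: 182.52264401316725
0.003 0.03 row at col 210: 181.57839805747875
0.003 0.04 row at col 210: 180.61145771083744
0.003 0.05 row at col 210: 179.62099485222535
0.005 0 row at col 210: 183.40814046302935
0.005 0.01 row at col 210: 182.4965178241402
0.005 0.02 row at col 210: 181.5635097442175
0.005 0.03 row at col 210: 180.60835478153507
0.005 0.04 row at col 210: 179.63025491138123
0.005 0.05 row at col 210: 178.62837330234217
```

```bash
python3 - <<'E'
from h import *
np.set_printoptions(precision=1,suppress=True,linewidth=200)
o=np.array([.5082,.0358,0]);m=lambda x,y,z:o+x*np.array([.9737,-.2277,0])+y*np.array([.2277,.9737,0])+np.array([0,0,z])
for z in range(40,125,10): print(z,proj("top",m(0,.18,z/1e3)),end=" ")
print()
for f in("avg0.npy","avg1.npy"):
    A=np.load(f);Yl=(A[...,0]-A[...,2])/(A.sum(2)/3)
    print("      cols 195..")
    for r in range(172,192):print(r,"".join("%4d"%int(100*v) for v in Yl[r,192:218]))
E
```

```text
40 [202.1 185.1] 50 [201.4 184.1] 60 [200.8 183.1] 70 [200.1 182. ] 80 [199.4 180.9] 90 [198.7 179.8] 100 [198.  178.7] 110 [197.3 177.5] 120 [196.5 176.3] 
      cols 195..
172   77  78  78  78  77  76  76  74  76  76  76  74  75  78  77  78  78  77  77  76  78  78  76  75  74  75
173   84  84  78  73  68  68  72  72  71  71  63  44  40  54  70  75  79  79  78  79  78  79  79  78  76  77
174   84  98  91  55  37  49  67  76  61  57  34  11   6  13  21  27  34  53  69  76  80  78  78  80  81  81
175  100 103  90  21   2   9  25  66  44  21  19   9   5   6   3   3   4  12  23  28  35  53  70  79  81  80
176  104 101  77  12  -4  -4   5  69  76  21  -3  -3   3   5   4   4   4   6   4   4   4  12  22  27  35  54
177  105 101  71   8  -4  -4   5  78  96  39  -4  -6   0   4   5   5   5   5   4   4   4   5   3   4   4  12
178  104 103  93  43   1   2  37  98 104  75  17   3   0   2   4   5   4   5   5   6   5   4   4   4   3   4
179  103 102 102  95  69  71  93 104 107 103  86  67  51  36  20  14   9   6   5   4   4   2   4   3   4   4
180   79  80  93 103 105 105 103 106 108  94  83  88  
[... 2750 characters left out ...]
-5  -5  -3   2   5   9  12  17  21  26   7   4
186    3   4   4   3   5   4   6   5   4  -6  -7  36  41   3  -4  -4  -4  -2   0   3   4   2   6   8   5   3
187    1   3   5   4   5   4   4   5   5  -5 -12  -1   2  -4  -5  -4  -5  -5  -5  -3  -2  -3  -2   0   1   2
188    3   3   5   4   4   4   4   5   2  -4 -12  -9  -3  -5  -5  -5  -6  -6  -6  -5  -5  -4  -4  -4  -2  -3
189    3   5   4   4   4   6   5   5   3   0 -13  -9  -4  -3  -5  -3  -6  -7  -7  -8  -6  -8  -8  -6  -6  -6
190    2   4   5   4   5   7   5   3   3   2 -11 -14  -7  -3  -4  -4  -6  -6  -6  -7  -8  -8  -6  -7  -6  -6
191    2   4   6   5   5   6   4   4   3   1  -9 -14  -6  -5  -7  -6  -6  -6  -7  -6  -6  -6  -7  -6  -6  -6
```

```bash
cat > bl.py <<'E'
from h import *
def row(A):
    Yl=(A[...,0]-A[...,2])/(A.sum(2)/3);c=np.arange(208,215);k=np.arange(177,190)
    w=np.clip(Yl[177:190,208:215]-.3,0,None);y=(w*k[:,None]).sum(0)/w.sum(0);p=np.polyfit(c-210,y,1)
    return p[1].round(2),p[0].round(3)
if __name__=="__main__":
    t=cv2.imread("pics/t2.png")
    print("start",row(np.load("avg0.npy")),"avg1",row(np.load("avg1.npy")))
    I=np.mean([manip.get_image("top").astype(float) for _ in range(3)],0);np.save("last.npy",I);s=manip.read_state();print("now",row(I),s["tool_pos"],s["force"])
E
python3 bl.py
python3 -m creep '{"linear":[[0,0,0.002],[0,0,0.004],[0,0,0.004]],"rotation":[[0,0,0],[0,0,0],[0,0,0]],"hand":[0,0,0]}'
python3 bl.py
```

```text
start (np.float64(181.49), np.float64(0.211)) avg1 (np.float64(182.81), np.float64(0.223))
now (np.float64(182.81), np.float64(0.222)) [0.55844373 0.24717489 0.07547549] [-0.09008898 -0.02161582 -0.20828016]
t: 7.17
tool_pos: [0.5583, 0.2471, 0.0711]
tool_rot: [-0.36, -3.121, 0.0]
force: [-0.9, 0.3, 0.6]
width: -0.0001
grip_force: 0.0
start (np.float64(181.49), np.float64(0.211)) avg1 (np.float64(182.81), np.float64(0.223))
now (np.float64(183.2), np.float64(0.252)) [0.55842897 0.24709845 0.07139516] [-0.07839601  0.37874537 -0.16731694]
```

```bash
python3 - <<'E'
from h import *
s=manip.read_state();p=np.array(s["tool_pos"])
print(proj("side",p),proj("side",p+[0,0,.15]),proj("top",p),proj("top",p+[0,0,.15]),s["joint_pos"])
a=manip.get_image("top")[:,:,::-1][100:260,100:260];b=manip.get_image("side")[:,:,::-1][60:300,130:370]
cv2.imwrite("pics/v8.png",np.hstack([cv2.resize(a,(400,400)),cv2.resize(b,(400,400))]))
E
```

```text
[209.8810598  232.14797555] [205.1940345  175.82232204] [183.38835582 177.19109647] [167.58039509 156.66716678] [-0.5708965   0.67407125  0.08424756  1.75039563 -0.07961249  0.72069647
  0.89570393]
```

View pics/v8.png

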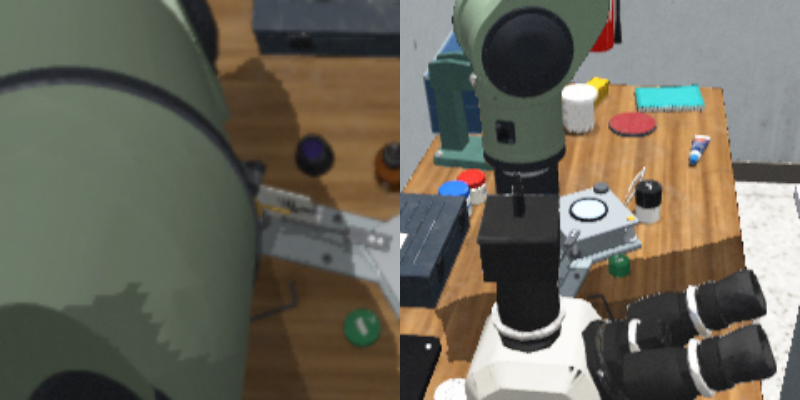

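```bash
python3 -m creep '{"linear":[[0,0,-0.0005],[0,0,-0.001],[0,0,-0.0015],[0,0,-0.002],[0,0,-0.0025],[0,0,-0.003],[0,0,-0.0035],[0,0,-0.004],[0,0,-0.0045],[0,0,-0.005],[0,0,-0.005]],"rotation":[[0,0,0],[0,0,0],[0,0,0],[0,0,0],[0,0,0],[0,0,0],[0,0,0],[0,0,0],[0,0,0],[0,0,0],[0,0,0]],"hand":[0,0,0,0,0,0,0,0,0,0,0]}'
python3 bl.py
```

```text
t: 8.33
tool_pos: [0.5585, 0.2472, 0.0766]
tool_rot: [0.36, 3.121, 0.0]
force: [-0.3, 0.5, 0.4]
width: -0.0002
grip_force: 0.0
start (np.float64(181.49), np.float64(0.211)) avg1 (np.float64(182.81), np.float64(0.223))
now (np.float64(183.19), np.float64(0.253)) [0.55846987 0.24718529 0.07647233] [ 1.0458746  -0.12954866 -0.45182691]
```

```bash
python3 -m creep '{"linear":[[0,0,-0.02],[0,0,-0.05],[0,0,-0.08],[0.04,-0.02,-0.08],[0.08,-0.06,-0.08],[0.12,-0.1,-0.08],[0.12,-0.14,-0.08],[0.12,-0.18,-0.08],[0.12,-0.18,-0.08]],"rotation":[[0,0,0],[0,0,0],[0,0,0],[0,0,0],[0,0,0],[0,0,0],[0,0,0],[0,0,0],[0,0,0]],"hand":[0,0,0,0,0,0,0,0,0]}'
python3 bl.py
python3 - <<'E'
from h import *
cv2.imwrite("pics/v9.png",cv2.resize(manip.get_image("top")[150:280,150:340,::-1],(800,547),interpolation=cv2.INTER_CUBIC))
E
```

```text
t: 9.23
tool_pos: [0.3982, 0.0962, 0.1567]
tool_rot: [-0.362, -3.12, 0.001]
force: [1.6, -0.4, 0.0]
width: 0.0005
grip_force: 0.0
start (np.float64(181.49), np.float64(0.211)) avg1 (np.float64(182.81), np.float64(0.223))
now (np.float64(183.2), np.float64(0.253)) [0.40041355 0.09802486 0.15691531] [1.17628094 0.71358441 0.71499757]
```

View pics/v9.png

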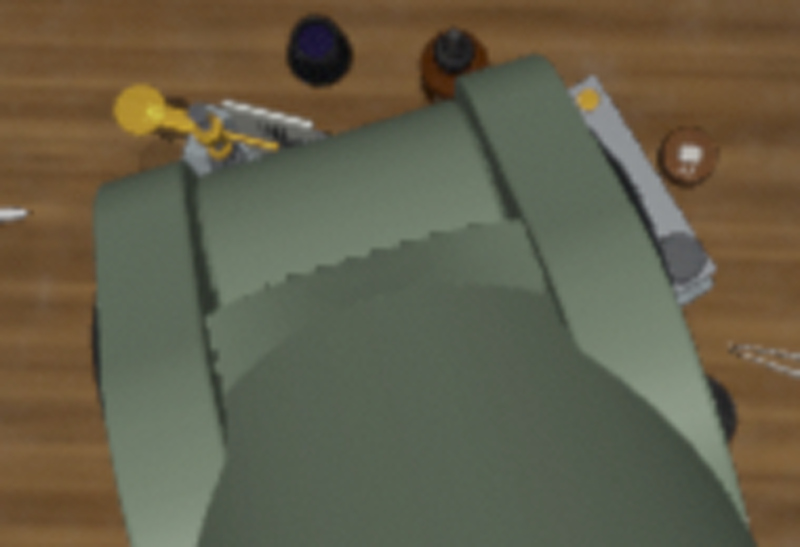

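```bash
python3 - <<'E'
from h import *
np.set_printoptions(precision=2,suppress=True)
from scipy.optimize import least_squares
o=np.array([.5082,.0358,0]);m=lambda x,y,z:o+x*np.array([.9737,-.2277,0])+y*np.array([.2277,.9737,0])+np.array([0,0,z])
for f in("avg0.npy","last.npy"):
    A=np.load(f);Yl=np.clip((A[...,0]-A[...,2])/(A.sum(2)/3),0,1.2);L=A.sum(2)/3
    # far-side edge (upper & left) of the tab: template match of a disc via brightness/yellowness
    M=((Yl>.9)).astype(np.uint8);M[:,189:]=0;M[:160]=0;M[195:]=0;M[:,:165]=0
    ys,xs=np.nonzero(M);print(f,xs.mean(),ys.mean(),xs.min(),xs.max(),ys.min(),ys.max(),M.sum())
    print(M[165:186,172:192])
for z in(63.3,70,75,80,85,90,95,100,105,110):
    P=[proj("top",m(.013*np.cos(t),.214+.013*np.sin(t),z/1e3)) for t in np.linspace(0,6.28,60)];P=np.array(P);print(z,proj("top",m(0,.214,z/1e3)),P.min(0),P.max(0))
E
```

```text
avg0.npy 181.4848484848485 173.72727272727272 175 188 168 179 132
[[0 0 0 0 0 0 0 0 0 0 0 0 0 0 0 0 0 0 0 0]
 [0 0 0 0 0 0 0 0 0 0 0 0 0 0 0 0 0 0 0 0]
 [0 0 0 0 0 0 0 0 0 0 0 0 0 0 0 0 0 0 0 0]
 [0 0 0 0 0 0 0 1 1 1 1 1 1 0 0 0 0 0 0 0]
 [0 0 0 0 0 1 1 1 1 1 1 1 1 1 0 0 0 0 0 0]
 [0 0 0 0 0 1 1 1 1 1 1 1 1 1 1 0 0 0 0 0]
 [0 0 0 0 1 1 1 1 1 1 1 1 1 1 1 0 0 0 0 0]
 [0 0 0 1 1 1 1 1 1 1 1 1 1 1 1 1 0 0 0 0]
 [0 0 0 1 1 1 1 1 1 1 1 1 1 1 1 1 0 0 0 0]
 [0 0 0 1 1 1 1 1 1 1 1 0 0 1 1 1 1 0 0 0]
 [0 0 0 1 1 1 1 1 1 1 1 1 1 1 1 1 1 0 0 0]
 [0 0 0 0 1 1 1 1 1 1 1 1 1 1 1 1 1 0 0 0]
 [0 0 0 0 1 1 1 1 1 1 1 1 1 1 1 1 1 0 0 0]
 [0 0 0 0 0 1 1 1 1 1 1 1 1 1 1 1 1 0 0 0]
 [0 0 0 0 0 0 0 1 1 1 1 1 1 0 0 0 0 0 0 0]
 [0 0 0 0 0 0 0 0 0 0 0 0 0 0 0 0 0 0 0 0]
 [0 0 0 0 0 0 0 0 0 0 0 0 0 0 0 0 0 0 0 0]
 [0 0 0 0 0 0 0 0 0 0 0 0 0 0 0 0 0 0 0 0]
 [0 0 0 0 0 0 0 0 0 0 0 0 0 0 0 0 0 0 0 0]
 [0 0 0 0 0 0 0 0 0 0 0 0 0 0 0 0 0 0 0 0]
 [0 0 0 0 0 0 0 0 0 0 0 0 0 0 0 0 0 0 0 0]]
last.npy 182.65254237288136 175.70338983050848 177 188 170 181 118
[[0 0 0 0 0 0 0 0 0 0 0 0 0 0 0 0 0 0 0 0]
 [0 0 0 0 0 0 0 0 0 
[... 653 characters left out ...]
1 1 0 0 0 0 0]
 [0 0 0 0 0 0 0 0 0 0 0 0 0 0 0 0 0 0 0 0]
 [0 0 0 0 0 0 0 0 0 0 0 0 0 0 0 0 0 0 0 0]
 [0 0 0 0 0 0 0 0 0 0 0 0 0 0 0 0 0 0 0 0]
 [0 0 0 0 0 0 0 0 0 0 0 0 0 0 0 0 0 0 0 0]]
63.3 [185.4  178.81] [179.36 172.96] [191.45 184.71]
70 [184.83 178.07] [178.75 172.17] [190.93 184.01]
75 [184.4 177.5] [178.28 171.57] [190.53 183.48]
80 [183.97 176.93] [177.81 170.97] [190.13 182.94]
85 [183.53 176.36] [177.34 170.36] [189.73 182.4 ]
90 [183.09 175.77] [176.86 169.75] [189.32 181.85]
95 [182.64 175.18] [176.37 169.12] [188.91 181.29]
100 [182.18 174.59] [175.88 168.49] [188.49 180.73]
105 [181.72 173.98] [175.38 167.85] [188.07 180.16]
110 [181.25 173.37] [174.87 167.21] [187.64 179.58]
```

```bash
python3 - <<'E'
from h import *
p=np.array([.2205,.5845,.2101])
for dz in(.08,.04,0,-.017,-.03): print(dz,proj("side",p+[0,0,dz]),[proj("side",p+np.array([.353,.936,0])*s+[0,0,dz]).round(0) for s in(.05,-.05)])
a=cv2.imread("pics/side0.png")[200:384,380:512]
b=manip.get_image("side")[:,:,::-1][140:270,200:360]
cv2.imwrite("pics/v10.png",np.hstack([cv2.resize(a,(396,552),interpolation=cv2.INTER_CUBIC),cv2.resize(b,(400,552),interpolation=cv2.INTER_CUBIC)]))
s=manip.read_state();q=np.array(s["tool_pos"]);print(q,proj("side",q),proj("side",q-[0,0,.017]))
E
```

```text
0.08 [433.30029919 296.91006224] [array([429., 330.]), array([437., 269.])]
0.04 [425.15022206 318.45204882] [array([420., 352.]), array([430., 290.])]
0 [417.71104859 338.11500079] [array([412., 371.]), array([422., 309.])]
-0.017 [414.74231721 345.96184329] [array([409., 379.]), array([420., 317.])]
-0.03 [412.54401721 351.77230965] [array([407., 385.]), array([417., 323.])]
[0.40113987 0.09981774 0.15671569] [283.75681071 167.39193952] [283.46522858 173.4069818 ]
```

View pics/v10.png

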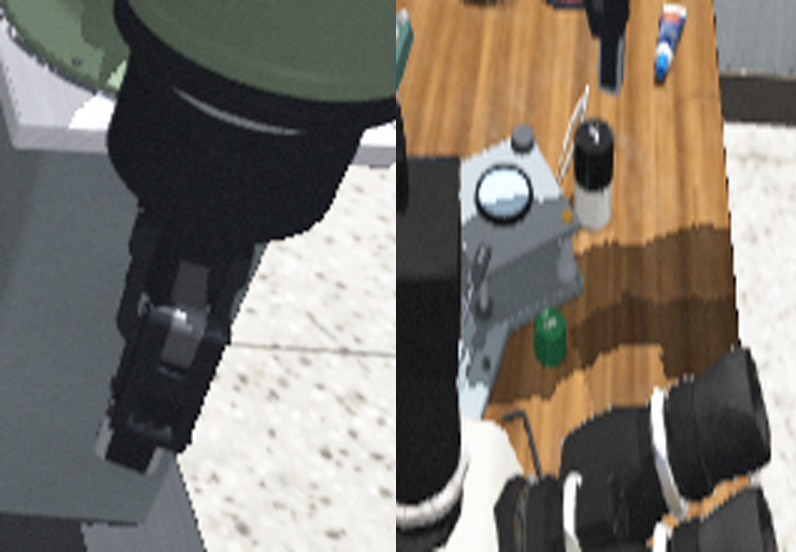

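```bash
python3 -m creep '{"linear":[[0,0.04,0],[-0.01,0.08,0],[-0.04,0.12,0],[-0.08,0.16,0],[-0.12,0.18,0],[-0.12,0.18,0.03],[-0.12,0.18,0.06],[-0.12,0.18,0.083],[-0.12,0.18,0.089],[-0.12,0.18,0.095],[-0.12,0.18,0.101],[-0.12,0.18,0.106]],"rotation":[[0,0,0],[0,0,0],[0,0,0],[0,0,0],[0,0,0],[0,0,0],[0,0,0],[0,0,0],[0,0,0],[0,0,0],[0,0,0],[0,0,0]],"hand":[0,0,0,0,0,0,0,0,0,0,0,0]}'
python3 -m creep '{"linear":[[0,0,0.001],[0,0,0.002],[0,0,0.003],[0,0,0.003]],"rotation":[[0,0,0],[0,0,0],[0,0,0],[0,0,0]],"hand":[0,0,0,0]}'
python3 -m creep '{"linear":[[0,0,0.001],[0,0,0.001]],"rotation":[[0,0,0],[0,0,0]],"hand":[0,0]}'
python3 bl.py
```

```text
t: 10.48
tool_pos: [0.559, 0.2479, 0.0512]
tool_rot: [0.36, 3.12, 0.002]
force: [-1.3, -0.2, 1.5]
width: -0.0001
grip_force: 0.5
t: 10.82
tool_pos: [0.5588, 0.2474, 0.048]
tool_rot: [0.36, 3.12, 0.001]
force: [0.6, 0.5, 0.6]
width: 0.0
grip_force: 0.7
t: 10.98
tool_pos: [0.5588, 0.2474, 0.0468]
tool_rot: [0.36, 3.12, 0.001]
force: [0.9, 1.7, 2.6]
width: 0.0001
grip_force: 1.2
start (np.float64(181.49), np.float64(0.211)) avg1 (np.float64(182.81), np.float64(0.223))
now (np.float64(185.49), np.float64(0.262)) [0.55871451 0.24733698 0.04671264] [0.82001877 2.30309447 2.24615041]
```

```bash
python3 -m creep '{"linear":[[0,0,0.0005],[0,0,0.0005]],"rotation":[[0,0,0],[0,0,0]],"hand":[0,0]}'
python3 -m creep '{"linear":[[0,0,0.0005],[0,0,0.0005]],"rotation":[[0,0,0],[0,0,0]],"hand":[0,0]}'
python3 -m creep '{"linear":[[0,0,0.001],[0,0,0.001]],"rotation":[[0,0,0],[0,0,0]],"hand":[0,0]}'
python3 bl.py
```

```text
t: 11.3
tool_pos: [0.5586, 0.2473, 0.046]
tool_rot: [0.36, 3.121, 0.0]
force: [1.3, 3.2, 3.9]
width: 0.0002
grip_force: 1.7
t: 11.47
tool_pos: [0.5586, 0.2473, 0.0455]
tool_rot: [0.36, 3.121, 0.0]
force: [1.0, 3.5, 1.1]
width: -0.0
grip_force: 1.7
t: 11.63
tool_pos: [0.5585, 0.2472, 0.0444]
tool_rot: [-0.36, -3.121, 0.0]
force: [1.6, 3.1, 2.2]
width: 0.0002
grip_force: 1.6
start (np.float64(181.49), np.float64(0.211)) avg1 (np.float64(182.81), np.float64(0.223))
now (np.float64(185.7), np.float64(0.239)) [0.55843726 0.24721077 0.04441962] [1.90630593 3.61148608 0.97780211]
```

```bash
python3 -m creep '{"linear":[[0,0.0015,0],[0,0.003,0],[0,0.003,0]],"rotation":[[0,0,0],[0,0,0],[0,0,0]],"hand":[0,0,0]}'
python3 -m creep '{"linear":[[0,0,0.001],[0,0,0.001]],"rotation":[[0,0,0],[0,0,0]],"hand":[0,0]}'
python3 -m creep '{"linear":[[0,0,0.001],[0,0,0.001]],"rotation":[[0,0,0],[0,0,0]],"hand":[0,0]}'
python3 bl.py
```

```text
t: 12.03
tool_pos: [0.559, 0.2501, 0.0443]
tool_rot: [-0.36, -3.12, 0.001]
force: [0.8, 0.5, 0.6]
width: 0.0
grip_force: 0.2
t: 12.2
tool_pos: [0.559, 0.2499, 0.0433]
tool_rot: [-0.36, -3.121, 0.0]
force: [-0.8, 0.8, 0.6]
width: 0.0001
grip_force: 0.0
t: 12.37
tool_pos: [0.5591, 0.25, 0.0424]
tool_rot: [-0.361, -3.121, 0.0]
force: [0.2, -0.6, 1.1]
width: 0.0
grip_force: 0.8
start (np.float64(181.49), np.float64(0.211)) avg1 (np.float64(182.81), np.float64(0.223))
now (np.float64(185.87), np.float64(0.241)) [0.55913838 0.24997141 0.04249008] [-0.15558058 -0.69936098  0.93139166]
```

```bash
python3 -m creep '{"linear":[[0,0,0.001],[0,0,0.001]],"rotation":[[0,0,0],[0,0,0]],"hand":[0,0]}'
python3 -m creep '{"linear":[[0,0,0.001],[0,0,0.001]],"rotation":[[0,0,0],[0,0,0]],"hand":[0,0]}'
python3 -m creep '{"linear":[[0,0,0.001],[0,0,0.001]],"rotation":[[0,0,0],[0,0,0]],"hand":[0,0]}'
python3 bl.py
```

```text
t: 12.68
tool_pos: [0.5592, 0.25, 0.0416]
tool_rot: [0.361, 3.121, -0.0]
force: [-2.7, -0.7, 6.7]
width: 0.0001
grip_force: 3.3
t: 12.85
tool_pos: [0.5593, 0.2501, 0.0409]
tool_rot: [0.361, 3.121, 0.0]
force: [-3.4, -1.6, 11.6]
width: 0.0004
grip_force: 6.0
t: 13.02
tool_pos: [0.5594, 0.2501, 0.0402]
tool_rot: [0.361, 3.12, 0.0]
force: [-4.8, -2.8, 17.0]
width: -0.0004
grip_force: 8.7
start (np.float64(181.49), np.float64(0.211)) avg1 (np.float64(182.81), np.float64(0.223))
now (np.float64(186.01), np.float64(0.254)) [0.55931073 0.25014169 0.04029299] [-5.13991111 -1.50552646 16.68420808]
```

```bash
python3 -m creep '{"linear":[[0,0,-0.003],[0,0,-0.01],[0,0,-0.02],[0,0,-0.04],[0,0,-0.04]],"rotation":[[0,0,0],[0,0,0],[0,0,0],[0,0,0],[0,0,0]],"hand":[0,0,0,0,0]}'
python3 bl.py
python3 - <<'E'
from h import *
for n in("index_tip","rider_blade","scale_zero","pointer_tip"):
    for r in manip.tip_of(n,"top")[:2]: print(n,np.round(r["pixel"],2),round(r["confidence"],2))
for r in manip.trace("set_index","top")[:2]:
    ys,xs=np.nonzero(r["region"]);print("idx",r["confidence"],r["pixel"],xs.min(),xs.max(),ys.min(),ys.max(),r["region"].sum())
A=np.load("last.npy");L=A.sum(2)/3
print("    ","".join("%4d"%c for c in range(206,234)))
for r in range(174,194):print(r,"".join("%4d"%v for v in L[r,206:234]))
L=np.load("avg0.npy").sum(2)/3
for r in range(174,194):print(r,"".join("%4d"%v for v in L[r,206:234]))
E
```

```text
t: 13.58
tool_pos: [0.5608, 0.2507, 0.0831]
tool_rot: [0.36, 3.117, 0.004]
force: [0.4, -0.3, 0.7]
width: 0.0
grip_force: 0.0
start (np.float64(181.49), np.float64(0.211)) avg1 (np.float64(182.81), np.float64(0.223))
now (np.float64(185.85), np.float64(0.244)) [0.5592344  0.2502086  0.07983453] [ 0.23939975 -0.06264615 -0.5961397 ]
index_tip [220.8 180.9] 0.38
index_tip [314.8 189.4] 0.31
rider_blade [215.7 188.5] 0.44
scale_zero [215.6 179.6] 0.95
pointer_tip [214.2 189. ] 0.83
      206 207 208 209 210 211 212 213 214 215 216 217 218 219 220 221 222 223 224 225 226 227 228 229 230 231 232 233
174   86  80  76  64  58  55  54  54  53  53  53  52  52  53  53  53  53  52  50  49  50  51  54  64  82  86  85  86
175  119 134 140 108  86  79  76  64  56  53  52  51  52  53  52  52  52  52  51  51  51  49  52  53  67  85  85  85
176  103 108 114 108 118 133 140 109  86  80  76  63  56  54  53  52  53  53  54  53  53  52  51  55  72  87  88  88
177   96  97  98  98 103 109 116 116 120 133 140 109  87  79  75  63  58  55  55  53  52  52  51  54  63  85  89  89
178   95  96  96  96  96  95  
[... 3481 characters left out ...]
88   89  83 104 123 124 121 104  89  76  85  93  91  91  94  83  79  88  96  96  96 101 113 111 136 139 140 136 103
189   87  76 110 125 126 124 120 117 115 116 115 101  77  81  92  92  92  96  84  80  90 104 119 134 138 140 140 132
190   78  96 133 139 138 128 125 125 123 123 122 118 113 113 114 101  82  86  93  92  92  97  93  99 123 136 137 136
191   96 120 129 132 139 137 137 136 126 123 122 122 121 121 121 119 115 115 113 100  79  81  93  92 101 106  99  98
192  136 130 129 128 130 128 130 137 126 124 123 123 122 122 123 122 122 121 121 118 114 114 111  82  84  90  90  88
193  145 143 142 141 138 128 126 129 125 124 124 125 125 125 126 125 123 123 125 131 123 121 121 120 130 131 128 111
```

```bash
python3 - <<'E'
from h import *
np.set_printoptions(precision=1,suppress=True)
o=np.array([.5082,.0358,0]);m=lambda x,y,z:o+x*np.array([.9737,-.2277,0])+y*np.array([.2277,.9737,0])+np.array([0,0,z])
print("top front edge",proj("top",m(.0068,.1265,.116)),proj("top",m(.0068,.1705,.116)),"back",proj("top",m(.0108,.1265,.116)))
for z in(.0543,.074,.079,.084,.0):
  print(z,[proj("top",m(x,y,z)) for x,y in((.0068,.1265),(.0108,.1265),(.0068,.142),(.0068,.1205),(.0108,.1205))])
I=np.mean([manip.get_image("top").astype(float) for _ in range(12)],0);np.save("d.npy",I)
# colour ratio dump around clip
for ch in(0,2):
  print("ch",ch)
  for r in range(179,190):print(r,"".join("%4d"%v for v in I[r,214:232,ch]))
s=manip.read_state();print(s["tool_pos"],s["t"])
E
```

```text
top front edge [223.3 180.1] [202.3 174.8] back [223.8 178.3]
0.0543 [array([225.8, 186.8]), array([226.3, 185.1]), array([218.9, 185. ]), array([228.4, 187.5]), array([228.9, 185.7])]
0.074 [array([225. , 184.8]), array([225.5, 183. ]), array([218., 183.]), array([227.7, 185.5]), array([228.3, 183.7])]
0.079 [array([224.8, 184.2]), array([225.3, 182.5]), array([217.7, 182.4]), array([227.6, 184.9]), array([228.1, 183.2])]
0.084 [array([224.6, 183.7]), array([225.1, 181.9]), array([217.5, 181.9]), array([227.4, 184.4]), array([227.9, 182.6])]
0.0 [array([227.7, 191.9]), array([228.2, 190.3]), array([221.2, 190.3]), array([230.2, 192.6]), array([230.7, 190.9])]
ch 0
179   92  86  98 101 107 112 120 123 133 131  85  74  75  74  75  74  75  78
180   75  56  76  70  96  99 102 105 110 107  88  77  77  76  77  77  77  78
181   61  43  67  54  93  97  97  97  98  97  92  73  72  79  84  81  79  80
182   68  44  56  45  80  92  86  87  94  95  93  78  77 100 105  97  85  82
183   69  68  48  45  60  61  59  57  64  71  80  74  85 124 123 108  92  90
184   81  85  58  56  48  63  72  60  53 
[... 594 characters left out ...]
65  52  88  93  93  92  93  92  85  65  56  51  51  46  39  39
182   66  44  56  45  77  88  84  84  90  91  89  78  77  99 104  85  60  52
183   66  65  47  44  59  60  59  57  62  70  79  76  88 129 127 110  93  90
184   78  81  56  54  47  61  70  59  53  55  61  64  83 121 123 105 100 101
185   86  88  83  82  74  82  79  85  84  77  75  70  96 118 115 101 101 102
186   63  75  76  87  87  90  89  91  91  89  89  91 114 143 130 104 101 101
187   43  49  52  66  80  88  89  90  91  91  92  93 110 142 117 102 100 101
188   53  50  47  53  67  72  71  70  81  89  90  91 101 124 107 101 101 101
189   73  71  70  65  62  64  65  65  68  72  73  74  85  98  98  98 100 101
[0.6 0.3 0.1] 14.5833
```

```bash
python3 -m creep '{"linear":[[0,0,-0.035],[0,0,-0.06],[0,-0.032,-0.06],[0,-0.064,-0.06],[0,-0.096,-0.06],[0,-0.128,-0.06],[0,-0.16,-0.06],[0,-0.192,-0.06],[0,-0.224,-0.06],[0,-0.256,-0.06],[-0.002,-0.288,-0.06],[-0.002,-0.288,-0.06]],"rotation":[[0,0,0],[0,0,0],[0,0,0],[0,0,0],[0,0,0],[0,0,0],[0,0,0],[0,0,0],[0,0,0],[0,0,0],[0,0,0],[0,0,0]],"hand":[0,0,0,0,0,0,0,0,0,0,0,0]}'
python3 st.py
python3 bl.py
python3 - <<'E'
from h import *
manip.get_image("side")
for n in("corner_pad",):
    for r in manip.trace(n,"side")[:1]:
        ys,xs=np.nonzero(r["region"]);print(xs.mean(),ys.mean(),r["confidence"])
I=manip.get_image("side").astype(float).sum(2)/3
q=np.array(manip.read_state()["tool_pos"]);print("TCP",proj("side",q),"tip exp",proj("side",q+[0,0,.021]))
u,v=proj("side",q+[0,0,.021]).astype(int)
for r in range(v-8,v+14,1):print(r,"".join("%4d"%x for x in I[r,u-10:u+12]))
E
```

```text
t: 15.58
tool_pos: [0.4942, -0.0368, 0.1398]
tool_rot: [0.37, 3.12, -0.003]
force: [0.3, -0.9, 0.4]
width: -0.0
grip_force: 0.0
t 15.58 tcp [ 0.4942 -0.0368  0.1398] mount x,y 0.002915114167583544 -0.07387451327431682 F [ 0.2837 -0.9473  0.3714] w -0.0
[[-0.9722  0.2342 -0.0002]
 [ 0.2342  0.9722 -0.0021]
 [-0.0003 -0.0021 -1.    ]]
start (np.float64(181.49), np.float64(0.211)) avg1 (np.float64(182.81), np.float64(0.223))
now (np.float64(185.74), np.float64(0.253)) [ 0.49565574 -0.03065873  0.13961598] [-0.59012645  0.33672473  0.19528125]
TCP [249.04747105 145.5657408 ] tip exp [248.98558914 138.58800631]
130  166 159 161 163 162 164 168 151  57  27  32  28  30  28  96 120  68 134 139 132 128 125
131  167 157 162 158 166 165 168 152  56  29  28  28  27  27  96 118  64 133 125 125 127 127
132  166 159 161 162 164 165 165 157  54  32  28  25  26  27  94 117  66 130 119 128 125 131
133  165 165 158 165 165 165 166 161  69  27  27  32  26  29  93 118  67 114 130 129 130 133
134  167 164 162 160 165 162 166 159  69  32  29  26  32  32  95 120  68 104 129 130 131 130
135  167 166 159 158 
[... 859 characters left out ...]
7 154 153 151 144 146 148 143 137 128 124 133 137
145  146 140 131 130 125 129 131 131 135 146 153 151 148 141 146 147 142 133 125 123 131 137
146  143 134 130 130 125 131 127 125 136 144 152 151 143 143 143 144 142 129 128 126 133 138
147  144 136 134 128 127 128 125 122 131 141 149 144 140 142 148 148 140 130 125 129 132 140
148  145 136 133 127 126 132 125 124 134 145 150 143 138 144 146 146 137 130 126 125 131 139
149  143 137 131 127 127 129 120 126 135 149 150 144 137 139 146 143 133 131 120 122 131 139
150  140 134 130 123 128 123 116 124 138 150 147 140 136 143 143 142 134 128 127 122 130 140
151  134 133 131 124 125 121 114 127 139 150 150 146 141 145 144 142 134 131 130 131 130 136
```

```bash
python3 -m creep '{"linear":[[0,0,0.02],[0,0,0.045],[0,0,0.07],[0,0,0.085],[0,0,0.092],[0,0,0.092]],"rotation":[[0,0,0],[0,0,0],[0,0,0],[0,0,0],[0,0,0],[0,0,0]],"hand":[0,0,0,0,0,0]}'
python3 st.py;python3 bl.py
python3 -m creep '{"linear":[[0,0,0.0015],[0,0,0.003],[0,0,0.0045],[0,0,0.0045]],"rotation":[[0,0,0],[0,0,0],[0,0,0],[0,0,0]],"hand":[0,0,0,0]}'
python3 -m creep '{"linear":[[0,0,0.001],[0,0,0.002],[0,0,0.002]],"rotation":[[0,0,0],[0,0,0],[0,0,0]],"hand":[0,0,0]}'
python3 bl.py
```

```text
t: 16.38
tool_pos: [0.4948, -0.0301, 0.0463]
tool_rot: [-0.358, -3.119, 0.0]
force: [0.1, 0.1, -0.1]
width: -0.0003
grip_force: 0.0
t 16.38 tcp [ 0.4948 -0.0301  0.0463] mount x,y 0.0019984218225235304 -0.06724163457507375 F [ 0.1158  0.0968 -0.1221] w -0.0003
[[-0.9739  0.2268 -0.0023]
 [ 0.2268  0.9739 -0.    ]
 [ 0.0022 -0.0006 -1.    ]]
start (np.float64(181.49), np.float64(0.211)) avg1 (np.float64(182.81), np.float64(0.223))
now (np.float64(185.74), np.float64(0.255)) [ 0.49610372 -0.03053888  0.04838067] [-0.53871728 -0.68234607 -0.18566093]
t: 16.87
tool_pos: [0.4958, -0.0308, 0.0432]
tool_rot: [0.36, 3.12, 0.0]
force: [0.7, 0.4, 3.9]
width: -0.0002
grip_force: 2.0
t: 17.12
tool_pos: [0.4957, -0.0312, 0.0412]
tool_rot: [0.361, 3.12, -0.0]
force: [0.4, -1.5, 6.7]
width: -0.0002
grip_force: 3.1
start (np.float64(181.49), np.float64(0.211)) avg1 (np.float64(182.81), np.float64(0.223))
now (np.float64(185.27), np.float64(0.289)) [ 0.49573875 -0.03116645  0.04133122] [-0.74483527 -1.8137276   5.84950705]
```

```bash
python3 -m creep '{"linear":[[0,0,0.001],[0,0,0.002],[0,0,0.003],[0,0,0.004],[0,0,0.005],[0,0,0.005]],"rotation":[[0,0,0],[0,0,0],[0,0,0],[0,0,0],[0,0,0],[0,0,0]],"hand":[0,0,0,0,0,0]}'
python3 - <<'E'
from h import *;from bl import row
I=np.mean([manip.get_image("top").astype(float) for _ in range(10)],0);np.save("p1.npy",I);print(row(I),manip.read_state()["tool_pos"])
m=slice(170,200)
for f in("d.npy","p1.npy"):
    A=np.load(f);L=A.sum(2)/3;print(f)
    for r in range(178,190):print(r,"".join("%4d"%v for v in L[r,206:232]))
E
```

```text
t: 17.77
tool_pos: [0.4955, -0.032, 0.0363]
tool_rot: [0.362, 3.12, -0.002]
force: [-2.0, -7.9, 8.2]
width: -0.0001
grip_force: 4.6
(np.float64(184.26), np.float64(0.278)) [ 0.49553848 -0.03193261  0.03634705]
d.npy
178   96  96  96  96  96  95  98 100 104 108 117 117 123 134 141 110  89  79  57  53  53  53  53  54  56  67
179   95  95  95  95  92  78  89  78  91  85  96  99 105 110 118 121 131 128  72  53  53  54  54  55  55  57
180   97  95  95  95  92  79  78  66  73  56  76  69  94  98 100 103 108 104  77  59  57  56  57  57  57  58
181   99  95  94  95  94  90  78  64  60  43  67  54  91  96  95  95  97  95  89  69  64  65  67  64  59  60
182  100  96  95  94  94  92  80  74  67  44  56  45  79  90  86  86  93  94  92  78  77 100 104  91  73  67
183   98  98  94  93  94  93  89  78  68  67  48  45  60  61  59  57  63  71  80  75  87 127 125 109  93  90
184   83  90  89  94  94  93  92  89  80  84  57  55  48  62  72  60  53  54  61  63  82 120 121 104  98  98
185   70  76  79  89  90  90  85  91  91  92  86  85  77  85  82  88  86  79  76  70  95 117 114  99  98  98
186   63  59
[... 1038 characters left out ...]
76  79  96  96 104 103 132 191 182 149 101 101
184  102 118 133 141 140 123 113 101  99  97  69  58  56  66  82  69  68  68  80  89 118 180 181 133  97 108
185   78 107 141 121 111 120 128 137 131 119 104  95  84  84  88  98  96  88  86  78 105 148 157 114  95 108
186   92  93 110 122 122 118 112 109 100 106  98  94  88  94  94 102 103 102 103 102 114 141 133 107 101 114
187   96  91 102 131 133 131 127 113 104  96  90  94 102 105 104  93  89  97 104 104 112 136 125 140 142 145
188   96  91 113 133 135 134 133 131 128 126 123 117 106  93  92 104 101 102  95  92  98 116 115 142 146 149
189   87  82 119 135 137 134 134 134 133 133 132 130 127 125 123 118 107  97  87 104 108 109 100 104 112 133
```

```bash
python3 - <<'E'
from h import *
o=np.array([.5082,.0358,0]);m=lambda x,y,z:o+x*np.array([.9737,-.2277,0])+y*np.array([.2277,.9737,0])+np.array([0,0,z])
for f in("d.npy","p1.npy"):
    L=np.load(f).sum(2)/3;out=[]
    for c in range(218,224):
        for r in range(174,190): out.append((r-.252*(c-221),c,L[r,c]))
    out=sorted(out);print(f);print(" ".join(f"{p:.2f}/{c-218}:{v:.0f}" for p,c,v in out if 176.5<p<188))
def rowat(x,z,col=221):
    a,b=proj("top",m(x,.12,z)),proj("top",m(x,.16,z));return a[1]+(col-a[0])*(b[1]-a[1])/(b[0]-a[0])
print("slope",[(rowat(.0068,z,222)-rowat(.0068,z,221)).round(3) for z in(.08,.116)])
for x in(.0108,.0068,.0045):print(x,[(z,rowat(x,z/1e3).round(2)) for z in(116,90,85,80,75,54.3,12)])
E
```

```text
d.npy
176.50/1:55 176.75/4:58 176.76/0:57 177.00/3:64 177.25/2:76 177.50/5:79 177.50/1:81 177.75/4:89 177.76/0:87 178.00/3:110 178.25/2:141 178.50/5:128 178.50/1:135 178.75/4:131 178.76/0:123 179.00/3:121 179.25/2:119 179.50/5:104 179.50/1:111 179.75/4:108 179.76/0:105 180.00/3:103 180.25/2:100 180.50/5:96 180.50/1:98 180.75/4:97 180.76/0:95 181.00/3:96 181.25/2:96 181.50/5:94 181.50/1:97 181.75/4:93 181.76/0:92 182.00/3:87 182.25/2:86 182.50/5:72 182.50/1:91 182.75/4:64 182.76/0:80 183.00/3:58 183.25/2:60 183.50/5:55 183.50/1:61 183.75/4:53 183.76/0:60 184.00/3:60 184.25/2:72 184.50/5:79 184.50/1:63 184.75/4:86 184.76/0:48 185.00/3:88 185.25/2:82 185.50/5:92 185.50/1:85 185.75/4:94 185.76/0:77 186.00/3:94 186.25/2:92 186.50/5:95 186.50/1:93 186.75/4:94 186.76/0:91 187.00/3:93 187.25/2:92 187.50/5:92 187.50/1:91 187.75/4:84 187.76/0:84
p1.npy
176.50/1:84 176.75/4:88 176.76/0:86 177.00/3:98 177.25/2:113 177.50/5:120 177.50/1:121 177.75/4:130 177.76/0:127 178.00/3:155 178.25/2:190 178.50/5:190 178.50/1:199 178.75/4:196 178.76/0:191 179.00/3:171 179.25/2:155 179.50/5:140 179.50/1:148 17
[... 543 characters left out ...]
88 187.00/3:93 187.25/2:105 187.50/5:103 187.50/1:105 187.75/4:101 187.76/0:102
slope [np.float64(0.256), np.float64(0.256)]
0.0108 [(116, np.float64(177.54)), (90, np.float64(180.25)), (85, np.float64(180.75)), (80, np.float64(181.24)), (75, np.float64(181.73)), (54.3, np.float64(183.7)), (12, np.float64(187.45))]
0.0068 [(116, np.float64(179.55)), (90, np.float64(182.19)), (85, np.float64(182.68)), (80, np.float64(183.17)), (75, np.float64(183.65)), (54.3, np.float64(185.57)), (12, np.float64(189.23))]
0.0045 [(116, np.float64(180.7)), (90, np.float64(183.31)), (85, np.float64(183.8)), (80, np.float64(184.28)), (75, np.float64(184.75)), (54.3, np.float64(186.65)), (12, np.float64(190.26))]
```

```bash
python3 -m creep '{"linear":[[0,0,0.0008],[0,0,0.0016],[0,0,0.0024],[0,0,0.0032],[0,0,0.0032]],"rotation":[[0,0,0],[0,0,0],[0,0,0],[0,0,0],[0,0,0]],"hand":[0,0,0,0,0]}'
cat > m.py <<'E'
from h import *;from bl import row
I=np.mean([manip.get_image("top").astype(float) for _ in range(10)],0);np.save("p2.npy",I);s=manip.read_state();print(row(I),s["tool_pos"],s["force"])
E
python3 m.py
```

```text
t: 18.68
tool_pos: [0.4955, -0.0323, 0.0331]
tool_rot: [0.363, 3.12, -0.002]
force: [-1.9, -9.4, 9.4]
width: -0.0003
grip_force: 5.5
(np.float64(183.68), np.float64(0.263)) [ 0.49544789 -0.03229791  0.03318537] [-1.14832371 -9.14128217  8.90820708]
```

```bash
python3 -m creep '{"linear":[[0,0,0.0005],[0,0,0.001],[0,0,0.001],[0,0,0.001]],"rotation":[[0,0,0],[0,0,0],[0,0,0],[0,0,0]],"hand":[0,0,0,0]}'
python3 m.py
python3 - <<'E'
from h import *
A=np.load("p2.npy");L=A.sum(2)/3;Yl=(A[...,0]-A[...,2])/L
for r in range(179,189):print(r,"".join("%4d"%v for v in L[r,208:228]),"  |","".join("%4d"%int(100*v) for v in Yl[r,208:222]))
E
```

```text
t: 19.52
tool_pos: [0.4955, -0.0324, 0.0322]
tool_rot: [0.363, 3.12, -0.002]
force: [-2.0, -9.9, 10.7]
width: -0.0003
grip_force: 5.7
(np.float64(183.54), np.float64(0.265)) [ 0.49546215 -0.03239618  0.03220714] [-2.05709378 -9.92367948  9.96262495]
179  105 106 103  90 100  90 104 100 112 124 140 146 154 169 194 188 108  82  82  83   |    5   4   5   4   4   3   4   4   4   4   3   3   3   4
180  105 105 102  89  88  69  76  62  87  83 108 111 116 128 144 138  99  90  87  84   |    4   4   4   4   4   4   4   3   3   3   4   5   5   4
181  105 104 104 100  89  71  62  44  70  63 101 107 107 108 110 108 103  99  91  80   |    7   6   5   4   3   3   3   0   3   4   5   4   4   4
182  116 110 112 105  92  85  78  46  58  50  84 101  99  99 106 106 106 102 116 141   |   40  32  19  14   8   6   4   2   2   1   3   3   2   2
183  144 145 145 121 113 105  92  73  56  49  68  74  75  78  96  96 102 102 130 190   |   80  78  54  59  42  37  27  23   5   1   1   0  -1  -1
184  122 112 114 127 145 144 142 110  63  53  52  64  80  68  67  67  79  88 117 178   |   38  60  65  83  81  78  57  70  36   2   0   3   3   0
185  134 113 107 112 111 105 111 121  89  77  73  79  90  95  95  87  85  77 104 147   |   -2   7  17  33  53  67  70  84  26  -1   0   1   3   3
186  108 121 121 112 103  89  88 100 106 101 102 107 110  91  96 100 100  98 112 139   |   -5  -3  -2   2   8  12  23  33   1  -3  -3  -3  -3   0
187  102 129 132 130 127 117 114 112 107  96  90  92  98 101 101  94  89  87 105 134   |   -5  -5  -5  -4  -4  -4  -2   1   1   0   0  -2  -3  -3
188  112 132 134 133 132 131 129 128 125 117 113 111 104  96  84  81 100 103 105 104   |   -6  -5  -5  -5  -5  -5  -6  -4  -4  -3  -2   0   0   0
```

```bash
python3 -m creep '{"linear":[[0,0,-0.002],[0,0,-0.004],[0,0,-0.006],[0,0,-0.008],[0,0,-0.010],[0,0,-0.012],[0,0,-0.015],[0,0,-0.03],[0,0,-0.06],[0,0,-0.09],[0,0,-0.1],[0,0,-0.1]],"rotation":[[0,0,0],[0,0,0],[0,0,0],[0,0,0],[0,0,0],[0,0,0],[0,0,0],[0,0,0],[0,0,0],[0,0,0],[0,0,0],[0,0,0]],"hand":[0,0,0,0,0,0,0,0,0,0,0,0]}'
python3 m.py
python3 - <<'E'
from h import *
A=np.load("p2.npy");L=A.sum(2)/3;Yl=(A[...,0]-A[...,2])/L
M=(np.clip(Yl,0,2)>.9).astype(np.uint8);M[:,189:]=0;M[:160]=0;M[195:]=0;M[:,:165]=0
ys,xs=np.nonzero(M);print("tab",xs.mean(),ys.mean(),xs.min(),ys.min())
p=np.load("d.npy").sum(2)/3
E
```

```text
t: 21.02
tool_pos: [0.4967, -0.0308, 0.1342]
tool_rot: [0.36, 3.117, 0.001]
force: [-0.2, -0.6, -0.4]
width: -0.0006
grip_force: 0.0
(np.float64(183.54), np.float64(0.264)) [ 0.49527606 -0.03083083  0.13136753] [-0.28672032  0.52763034  0.25873837]
tab 182.9908256880734 176.1559633027523 177 171
```

```bash
python3 -m creep '{"linear":[[0,0,0.03],[0,0,0.06],[0,0,0.08],[0,0,0.086],[0,0,0.089],[0,0,0.092],[0,0,0.095],[0,0,0.0975],[0,0,0.099],[0,0,0.1],[0,0,0.1004],[0,0,0.1004]],"rotation":[[0,0,0],[0,0,0],[0,0,0],[0,0,0],[0,0,0],[0,0,0],[0,0,0],[0,0,0],[0,0,0],[0,0,0],[0,0,0],[0,0,0]],"hand":[0,0,0,0,0,0,0,0,0,0,0,0]}'
python3 m.py
```

```text
t: 22.52
tool_pos: [0.4957, -0.0319, 0.0328]
tool_rot: [0.362, 3.12, -0.001]
force: [-4.5, -6.7, 8.2]
width: 0.0
grip_force: 4.7
(np.float64(183.54), np.float64(0.265)) [ 0.49568237 -0.03186875  0.03286626] [-5.40628894 -6.31098685  8.04751639]
```

```bash
python3 -m creep '{"linear":[[0,0,0.0004],[0,0,0.0008],[0,0,0.0011],[0,0,0.0011]],"rotation":[[0,0,0],[0,0,0],[0,0,0],[0,0,0]],"hand":[0,0,0,0]}'
python3 m.py
```

```text
t: 23.35
tool_pos: [0.4957, -0.0319, 0.0318]
tool_rot: [0.362, 3.12, -0.001]
force: [-5.4, -7.3, 10.6]
width: -0.0
grip_force: 5.8
(np.float64(183.35), np.float64(0.269)) [ 0.49566229 -0.03192296  0.03180589] [-5.49419419 -7.84883911 10.43246905]
```

```bash
python3 -m creep '{"linear":[[0,0,-0.002],[0,0,-0.004],[0,0,-0.006],[0,0,-0.008],[0,0,-0.010],[0,0,-0.012],[0,0,-0.015],[0,0,-0.03],[0,0,-0.06],[0,0,-0.09],[0,0,-0.1],[0,0,-0.1]],"rotation":[[0,0,0],[0,0,0],[0,0,0],[0,0,0],[0,0,0],[0,0,0],[0,0,0],[0,0,0],[0,0,0],[0,0,0],[0,0,0],[0,0,0]],"hand":[0,0,0,0,0,0,0,0,0,0,0,0]}'
python3 m.py
python3 - <<'E'
from h import *
def tab(A):
    L=A.sum(2)/3;Yl=np.clip((A[...,0]-A[...,2])/L,0,1.05);W=np.clip(Yl-.85,0,.1);W[:,189:]=0;W[:160]=0;W[195:]=0;W[:,:165]=0
    ys,xs=np.mgrid[:384,:512];return (W*xs).sum()/W.sum(),(W*ys).sum()/W.sum()
print(tab(np.load("avg0.npy")),tab(np.load("p1.npy")),tab(np.load("p2.npy")))
from bl import row
E
```

```text
t: 24.85
tool_pos: [0.4971, -0.0309, 0.1331]
tool_rot: [0.36, 3.116, 0.001]
force: [0.8, 0.4, 0.8]
width: 0.0001
grip_force: 0.0
(np.float64(183.34), np.float64(0.27)) [ 0.49527539 -0.03084019  0.12986662] [-0.02305404  0.47564371  0.04424299]
(np.float64(181.47098575525783), np.float64(173.70890613244208)) (np.float64(183.3156165249972), np.float64(177.07381544138912)) (np.float64(182.74692891656719), np.float64(175.96777512623962))
```

```bash
python3 -m creep '{"linear":[[0,0.034,0],[0,0.068,0],[0,0.102,0],[0,0.136,0],[0,0.17,0],[0,0.204,0],[0,0.238,0],[0,0.272,0],[0.002,0.289,0],[0.002,0.289,0.02],[0.002,0.289,0.05],[0.002,0.289,0.055]],"rotation":[[0,0,0],[0,0,0],[0,0,0],[0,0,0],[0,0,0],[0,0,0],[0,0,0],[0,0,0],[0,0,0],[0,0,0],[0,0,0],[0,0,0]],"hand":[0,0,0,0,0,0,0,0,0,0,0,0]}'
python3 st.py
python3 -m creep '{"linear":[[0,0,0.005],[0,0,0.01],[0,0,0.015],[0,0,0.02],[0,0,0.025],[0,0,0.028],[0,0,0.03],[0,0,0.031],[0,0,0.031]],"rotation":[[0,0,0],[0,0,0],[0,0,0],[0,0,0],[0,0,0],[0,0,0],[0,0,0],[0,0,0],[0,0,0]],"hand":[0,0,0,0,0,0,0,0,0]}'
```

```text
t: 26.35
tool_pos: [0.5573, 0.2503, 0.0713]
tool_rot: [-0.359, -3.117, 0.005]
force: [0.1, -0.9, -0.7]
width: -0.0001
grip_force: 0.0
t 26.35 tcp [0.5573 0.2503 0.0713] mount x,y -0.0010308741363557472 0.2200091790667351 F [ 0.1166 -0.8901 -0.6871] w -0.0001
[[-0.9738  0.2272 -0.0045]
 [ 0.2273  0.9738 -0.0026]
 [ 0.0038 -0.0036 -1.    ]]
t: 27.1
tool_pos: [0.5594, 0.2511, 0.0442]
tool_rot: [-0.36, -3.121, 0.0]
force: [-0.4, 0.3, 0.5]
width: 0.0001
grip_force: 0.0
```

```bash
python3 -m creep '{"linear":[[0,0,0.001],[0,0,0.002],[0,0,0.003],[0,0,0.0035],[0,0,0.0035],[0,0,0.0035]],"rotation":[[0,0,0],[0,0,0],[0,0,0],[0,0,0],[0,0,0],[0,0,0]],"hand":[0,0,0,0,0,0]}'
python3 -c "
from h import *;from bl import row
print(row(manip.get_image('top').astype(float)))"
```

```text
t: 27.6
tool_pos: [0.5595, 0.2512, 0.0413]
tool_rot: [0.36, 3.121, 0.001]
force: [-2.2, -1.6, 8.5]
width: -0.0007
grip_force: 4.5
(np.float64(185.9), np.float64(0.235))
```

```bash
python3 -m creep '{"linear":[[0,0,-0.01],[0,0,-0.04],[0,0,-0.08],[0,-0.03,-0.1],[0,-0.066,-0.1],[0,-0.102,-0.1],[0,-0.138,-0.1],[0,-0.174,-0.1],[0,-0.21,-0.1],[0,-0.246,-0.1],[-0.002,-0.282,-0.1],[-0.002,-0.289,-0.1]],"rotation":[[0,0,0],[0,0,0],[0,0,0],[0,0,0],[0,0,0],[0,0,0],[0,0,0],[0,0,0],[0,0,0],[0,0,0],[0,0,0],[0,0,0]],"hand":[0,0,0,0,0,0,0,0,0,0,0,0]}'
python3 -m creep '{"linear":[[0,0,0.02],[0,0,0.05],[0,0,0.08],[0,0,0.09],[0,0,0.095],[0,0,0.098],[0,0,0.101],[0,0,0.104],[0,0,0.104]],"rotation":[[0,0,0],[0,0,0],[0,0,0],[0,0,0],[0,0,0],[0,0,0],[0,0,0],[0,0,0],[0,0,0]],"hand":[0,0,0,0,0,0,0,0,0]}'
python3 m.py
```

```text
t: 28.65
tool_pos: [0.4942, -0.0365, 0.1416]
tool_rot: [0.369, 3.119, -0.003]
force: [0.2, -1.7, -0.0]
width: -0.0002
grip_force: 0.0
t: 29.4
tool_pos: [0.4957, -0.0316, 0.038]
tool_rot: [0.361, 3.12, -0.001]
force: [-4.9, -4.0, 7.2]
width: 0.0001
grip_force: 3.6
(np.float64(184.6), np.float64(0.285)) [ 0.49593444 -0.03139134  0.0384596 ] [-3.20733713 -4.70049585  6.34854691]
```

```bash
python3 -m creep '{"linear":[[0,0,0.001],[0,0,0.002],[0,0,0.003],[0,0,0.004],[0,0,0.0045],[0,0,0.0045]],"rotation":[[0,0,0],[0,0,0],[0,0,0],[0,0,0],[0,0,0],[0,0,0]],"hand":[0,0,0,0,0,0]}'
python3 m.py
```

```text
t: 30.4
tool_pos: [0.4959, -0.0319, 0.034]
tool_rot: [0.362, 3.119, -0.001]
force: [-4.3, -7.6, 9.2]
width: -0.0002
grip_force: 5.2
(np.float64(183.82), np.float64(0.26)) [ 0.49591982 -0.03188722  0.03401468] [-4.29292937 -7.48194709  9.75402521]
```

```bash
python3 -m creep '{"linear":[[0,0,0.0005],[0,0,0.001],[0,0,0.0012],[0,0,0.0012]],"rotation":[[0,0,0],[0,0,0],[0,0,0],[0,0,0]],"hand":[0,0,0,0]}'
python3 m.py
```

```text
t: 31.23
tool_pos: [0.4959, -0.032, 0.0328]
tool_rot: [0.362, 3.119, -0.001]
force: [-5.6, -7.5, 9.9]
width: 0.0001
grip_force: 5.7
(np.float64(183.61), np.float64(0.254)) [ 0.49588474 -0.03196388  0.03286094] [-5.35776394 -7.08220895  9.49946936]
```

```bash
python3 -m creep '{"linear":[[0,0,0.0003],[0,0,0.0003],[0,0,0.0003]],"rotation":[[0,0,0],[0,0,0],[0,0,0]],"hand":[0,0,0]}'
python3 m.py
python3 -m creep '{"linear":[[0,0,-0.002],[0,0,-0.004],[0,0,-0.006],[0,0,-0.008],[0,0,-0.010],[0,0,-0.012],[0,0,-0.015],[0,0,-0.03],[0,0,-0.06],[0,0,-0.09],[0,0,-0.1],[0,0,-0.1]],"rotation":[[0,0,0],[0,0,0],[0,0,0],[0,0,0],[0,0,0],[0,0,0],[0,0,0],[0,0,0],[0,0,0],[0,0,0],[0,0,0],[0,0,0]],"hand":[0,0,0,0,0,0,0,0,0,0,0,0]}'
python3 m.py
```

```text
t: 31.98
tool_pos: [0.4959, -0.032, 0.0326]
tool_rot: [0.362, 3.119, -0.001]
force: [-5.4, -7.8, 9.6]
width: -0.0001
grip_force: 5.8
(np.float64(183.57), np.float64(0.254)) [ 0.49589724 -0.03198332  0.03256592] [-5.13812906 -8.38187902  9.96748678]
t: 33.48
tool_pos: [0.4971, -0.0308, 0.1336]
tool_rot: [0.36, 3.116, 0.001]
force: [0.6, 0.1, -0.0]
width: 0.0001
grip_force: 0.0
(np.float64(183.56), np.float64(0.251)) [ 0.49528753 -0.03081525  0.1303843 ] [-0.46887361  0.43032545  0.27128672]
```

Rider stayed put, plate released, arm clear. Handing in.

```bash
python3 -c "
from workcell import manip
print(manip.close_job())"
```

```text
the job is handed in; nothing more can be done
None
```

The job is handed in but unconfirmed: the rider stayed about 25 mm above zero after the plate was let go, my top-camera estimate of the set index is 25 mm (give or take 1.5 mm), and an earlier press left the rider near 27 mm, so I pushed it fully down and pressed again.

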